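# Open the touch-latch dry cabinet and bring the lamp to it

## Robot

A 7-joint arm with a two-finger parallel gripper is mounted at the origin on the work surface. World frame = base frame: x ahead of the robot, y to its left, z up, the work surface at z = 0. Lengths are in m, angles in rad, forces in N, time in s.
With the tool pointing down it reaches from about 0.4 to 0.85 m from the base axis. Payload 10.4 kg.
Tool frame: the origin (TCP) lies on the centre line of the jaws, within the pads' length; the fingertips stand 11 mm ahead of it and the grasp point (between the pads) lies 8 mm behind it; z points along the fingers, y is the line along which they close (so a half turn about z gives the same grasp; the last joint's range is limited). The gripper opens to 87 mm and grips with 3 to 60 N. Pads are 19 mm wide; open, the fingers measure 117 mm over their backs; the gripper's body (75 mm by 190 mm) begins 51 mm behind the grasp point.
Start: joints at [-1.353, 0.332, -0.065, 1.46, 0.022, 1.35, -0.088], TCP at [0.149, 0.607, 0.199] pointing down, gripper open.
Joint ranges: [-2.6, 2.6], [-0.5, 2.12], [-1.47, 1.34], [0.16, 2.42], [-1.27, 4.41], [0.06, 2.06], [-2.6, 2.6]. Speed limits (rad/s): [2.22, 2.22, 2.79, 2.79, 3.14, 3.14, 3.14].

## Interface

Orientations are given as a unit quaternion [x, y, z, w].
In Python, from bench import r gives the robot as it stands.
- The arm moves only by the shell command python3 -m pendant 'ROWS' [OPENING] [FORCE]. ROWS is JSON, a list of rows, each a list of 4 numbers: the shift along the tool's x, y, z in m, then the turn about the tool's z in rad. A call has 1 to 8 rows; each row shifts and turns the commanded pose from where the row before left it, along the tool's axes as they then stand; what a row does not reach is not made up. A row lasts 1/12 s, in which the tool goes at most 41.7 mm and 7.16 degrees, less where a joint would pass 70% of its speed; a pose out of reach is approached as far as the arm can. A call with a gripper value outside its range is refused whole. OPENING is the opening, from 0 (shut) to 1 (fully open), set as the call begins (- or left out, the last holds). The fingers move at their own pace and stop on an object; FORCE is the grip in N (left out, the last holds). Time passes only in rows, so rows that do not move let the fingers close. It gives the time, the measured TCP pose, the force, the opening and the grip force at its end, in the units of the state.
- r.read_state(): the state, without advancing time (a new reading comes with each control period).
- r.camera(name): name is "scene" or "top"; returns a dict with "img" (420x560x3 uint8, red, green, blue), "camera_matrix" (3x3 intrinsics, pixels), "xyz" and "attitude" of the camera in the world. Camera axes: x right, y down, z forward; pixel columns grow to the right and rows downward; lengths in m; the calibration is good to about 2 mm. A picture is of the moment at which its call begins. There is no depth.
- r.close_job(): hands the job in; it is judged then, once.
Trained networks look in the newest picture that a camera, given by its name, has taken for a name from the list of things; names that differ only in an ending like _2 or _b are one class to them, and where a whole thing is asked for, a point or a joint stands for the part that bears it (a point fixed in the world has none). Each returns a list of dicts, best first, with "score" (0 to 1); they miss things now and then, are a little off and sometimes report something else, mostly with a low value. They report only what shows in the picture. A call takes as long as a camera call.
- r.outline_of(thing, camera): "mask" (420x560 bool, what is visible of it) and "bbox" ([centre column, centre row, width, height] in pixels, round what is visible of it).
The state is a dict: "time": time; "joint_positions": joint angles; "joint_vel": joint speeds; "joint_torque": joint torques, N m; "ee_pos": TCP position; "eef_rot": TCP orientation; "ft_force": force on the tool from outside, world axes, zero at the start; "torque": the same for the moment, N m; "width": finger opening in m; "grip_force": force on a finger pad.
Only numpy, scipy, OpenCV 4.12 (cv2) and the standard library are available. Lean on these libraries where they do the work, as an engineer would, in place of code of your own. Each camera call takes 0.05 s, during which the arm holds its last target. There are 200 camera calls.

## Task

I want to look over the coated slides in the dry cabinet. Press its handleless blue door so the catch pops it ajar, swing it wide open, a little past square to the cabinet, and then bring the magnifier lamp round by its arm so that its head hangs in front of the middle of the open cabinet and stays there. Be easy on the door, and leave the other things on the bench and on the cabinet where they are.

Things in the scene. Friction and masses are not known exactly. Their poses are not given: they have to be found in the camera images.
- opening (a point): Small bench dry cabinet, 240 mm deep and wide, 220 mm tall: white frame and roof, clear panes, slides in racks inside; fixed, its blue handleless door towards the robot. The point: middle of the front (the opening) in width, 115 mm above the bench, in the plane of the frame's front. Its x axis points into the cabinet, y along the front to the left seen from the robot, z up.
- door (a joint): Door angle, rad: 0 shut, grows as the free (left) edge swings out towards the robot about the upright hinge on the right; stop at 1.95. Touch catch: press the panel near its free edge 6 mm in (3 to 4 N, up to a stop at -0.027); as the finger backs off, a spring pushes it ajar to about 0.27 (60 mm at the edge). The catch then stays free. Stiff hinge: stays at any angle, swings with 1 to 3 N.
- door_hinge (a point): On the door's hinge line, level with its top edge, in the plane of its inner face. Axes turn with the door: y along the panel to the free edge, x normal from the outer to the inner face (into the cabinet when shut), z up. Panel: 230 mm wide, 16 mm thick (outer face at x = -16 mm), from 14 to 220 mm above the bench, top level with the roof, 6.5 mm before the frame when shut.
- door_corner (a point): Top free corner of the door, on the inner face, 230 mm from the hinge along the panel, 220 mm above the bench; moves and turns with the door, axes as for door_hinge.
- lamp_arm (a joint): Swivel angle of the magnifier lamp's arm on its post, rad. At 0 the arm points along the lamp's own -x, roughly towards the robot; it grows as the head swings right, towards the cabinet's front; stops at -1.0 and 1.25. The swivel is stiff (about 2.6 N at the head) and the arm stays where it is left.
- lamp_pivot (a point): On the axis of the lamp's post (22 mm thick, on a round weighted base 150 mm across, fixed on the bench left of the cabinet), at the height of the grip knob's middle, 309 mm above the bench.
- lamp_grip (a point): Middle of the black upright grip knob at the outer end of the lamp's arm: 17 mm thick, from 287 to 331 mm above the bench, point at 309 mm, 270 mm from the post's axis. Under it the arm, a bar 16 mm wide, 264 to 286 mm above the bench; the round white lamp head, 108 mm across, hangs tilted right below the knob, 170 to 270 mm above the bench, and moves with it.
- wash_bottle_mid (a point): Bystander: white squeeze bottle with red cap and red bent spout, 74 mm across, 140 mm to the shoulder, 230 mm to the spout's tip, upright; the point is half-way up, 80 mm above the bench. Leave it.
- amber_bottle_mid (a point): Bystander: brown glass jar with black cap, 68 mm across, 150 mm tall, upright; the point is half-way up, 75 mm above the bench. Leave it.
- glove_box_mid (a point): Bystander: white and pale blue glove carton, 125 x 240 x 85 mm; the point is its centre. Leave it.
- beaker_mid (a point): Bystander: small empty glass beaker, 68 mm across, 90 mm tall, upright; the point is its centre, 45 mm above the bench. Leave it.
- petri_dish_mid (a point): Bystander: flat clear dish with a pink square in it, 90 mm across, 16 mm tall; the point is its centre, 8 mm above the bench. Leave it.
- slide_box_mid (a point): Bystander: green plastic slide mailer, 40 x 85 x 28 mm, lying on the cabinet's roof, towards its back; the point is its centre. Leave it.
- tweezers_mid (a point): Bystander: steel tweezers lying on the bench, 130 x 9 x 6 mm; the point is its centre. Leave it.

How it is judged:
By the outcome, as a careful person would: the job done as asked, in the order asked, and still so for the second after the job is handed in, with the robot touching nothing.
It also fails if it takes over 67 s, if anything falls off the work surface, if the arm or the gripper's body presses on something with over 40 N, if the wrist force passes 120 N, or if a joint passes its speed limit or range.

## Working session

There is one attempt and no reset: what is moved stays moved. The work goes in short steps, Python scripts to look and compute and a shell command to move; the robot and the scene stay as the last step left them, time stands still between calls to the robot, and variables do not carry over. Pictures are saved under pics/ and viewed, at most 10 in all, crops included, and the job is handed in when it is done.

```bash
ls; mkdir -p pics; python3 - <<'E'
from bench import r
import cv2,numpy as np
for n in("scene","top"):
    c=r.camera(n); cv2.imwrite(f"pics/{n}0.png",c["img"][:,:,::-1]); print(n,c["camera_matrix"],c["xyz"],c["attitude"])
    for t in["opening","door","door_hinge","door_corner","lamp_arm","lamp_pivot","lamp_grip","wash_bottle_mid","amber_bottle_mid","glove_box_mid","beaker_mid","petri_dish_mid","slide_box_mid","tweezers_mid"]:
        try: print(t,[(round(d["score"],2),np.round(d["bbox"]).tolist()) for d in r.outline_of(t,n)[:2]])
        except Exception as e: print(t,e)
s=r.read_state();print(s)
E
```

```text
pics
scene [[459.94970859   0.         279.67218431]
 [  0.         459.94970859 212.12446873]
 [  0.           0.           1.        ]] [ 1.20512591 -0.5855494   1.27004847] [ 0.86119587  0.38414068 -0.13655568 -0.30352949]
opening [(0.92, [321.0, 283.0, 127.0, 140.0]), (0.71, [300.0, 206.0, 25.0, 20.0])]
door [(0.69, [285.0, 254.0, 49.0, 81.0])]
door_hinge [(0.67, [285.0, 253.0, 57.0, 79.0]), (0.63, [297.0, 172.0, 28.0, 1.0])]
door_corner [(0.59, [326.0, 179.0, 75.0, 125.0]), (0.57, [284.0, 251.0, 57.0, 75.0])]
lamp_arm [(0.97, [322.0, 154.0, 61.0, 80.0]), (0.51, [149.0, 318.0, 34.0, 56.0])]
lamp_pivot [(0.84, [326.0, 178.0, 73.0, 124.0]), (0.6, [148.0, 319.0, 36.0, 54.0])]
lamp_grip [(0.82, [322.0, 153.0, 67.0, 80.0])]
wash_bottle_mid [(0.76, [148.0, 321.0, 34.0, 57.0]), (0.17, [284.0, 252.0, 57.0, 80.0])]
amber_bottle_mid [(0.77, [205.0, 333.0, 31.0, 46.0])]
glove_box_mid [(0.64, [380.0, 168.0, 63.0, 69.0])]
beaker_mid [(0.75, [146.0, 296.0, 25.0, 25.0])]
petri_dish_mid [(0.72, [300.0, 206.0, 25.0, 21.0])]
slide_box_mid [(0.68, [318.0, 262.0, 32.0, 31.0]), (0.45, [287.0, 252.0, 
[... 1105 characters left out ...]
_positions': array([-1.35258888,  0.33222608, -0.06472969,  1.46013239,  0.02158555,
        1.34993884, -0.08848184]), 'joint_vel': array([ 0.00087337,  0.00044853,  0.00056757,  0.00084623, -0.00126265,
       -0.00065642, -0.0003443 ]), 'joint_torque': array([ 8.38115448e-04, -6.23038602e+01,  2.50205677e-02, -3.90096509e+01,
       -6.11183303e-02,  3.18201911e-02,  1.49818010e-05]), 'ee_pos': array([0.14901338, 0.60696679, 0.19874382]), 'eef_rot': array([ 1.20089698e-01,  9.92763045e-01, -3.82481555e-06, -1.87225432e-05]), 'ft_force': array([-0.1739866 , -0.90551828,  0.26358834]), 'torque': array([-0.0660097 ,  0.02256418, -0.00979863]), 'grip_force': 0.0, 'width': 0.08698559790400996}
```

```bash
python3 - <<'E'
import cv2
for n in("top","scene"):
    i=cv2.imread(f"pics/{n}0.png"); cv2.imwrite(f"pics/{n}0b.png",cv2.resize(i,(800,600),interpolation=cv2.INTER_CUBIC))
E
```

```text
(no output)
```

View pics/top0b.png

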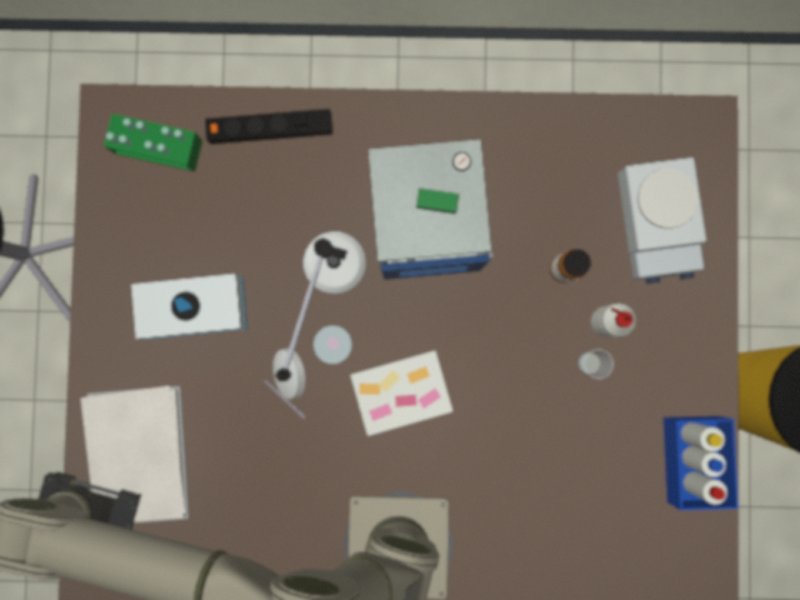

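View pics/scene0b.png

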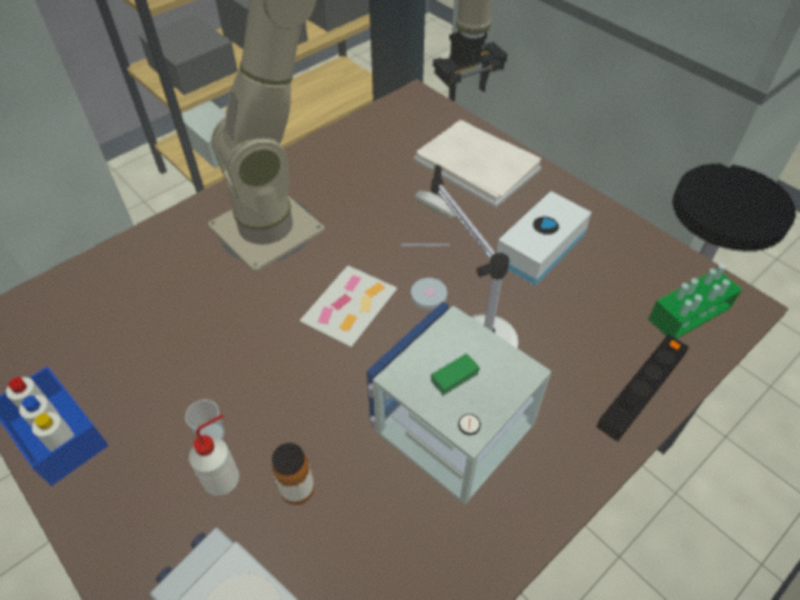

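```bash
cat > h.py <<'E'
import numpy as np,cv2
from scipy.spatial.transform import Rotation as R
from bench import r
def cam(n):
    c=r.camera(n); c["R"]=R.from_quat(c["attitude"]).as_matrix(); return c
def w(c,u,v,z):
    d=c["R"]@np.linalg.solve(c["camera_matrix"],[u,v,1.]); p=c["xyz"]; return (p+d*(z-p[2])/d[2])
def pix(c,P):
    q=c["camera_matrix"]@(c["R"].T@(np.asarray(P,float)-c["xyz"])); return q[:2]/q[2]
E
python3 - <<'E'
from h import *
c=cam("top"); k=700/490
def show(n,u,v,z): print(n,w(c,u/k,v/k,z).round(3)[:2])
for n,u,v,z in [("roofBL",369,150,.22),("roofBR",480,140,.22),("roofFR",491,252,.22),("roofFL",378,262,.22),("doorBL",383,278,.014),("doorBR",488,266,.014),("knob",284,374,.331),("post",323,247,.31),("postbase",334,262,.02),("petri",332,344,.016),("tweez1",266,381,0),("tweez2",303,417,0),("glove",240,275,.085),("gloveFR",245,328,.085),("amber",575,263,.15)]: show(n,u,v,z)
s=r.camera("scene");s["R"]=R.from_quat(s["attitude"]).as_matrix()
for n,u,v,z in [("roofBL",549,374,.22),("roofBR",463,460,.22),("roofFR",375,380,.22),("roofFL",455,308,.22),("knob",437,168,.331),("post",499,258,.331)]: print("S",n,w(s,u/k,v/k,z).round(3)[:2])
# zoomed crops
i=cv2.resize(c["img"][150:300,170:370],(800,600),interpolation=cv2.INTER_CUBIC); cv2.imwrite("pics/crop1.png",i[:,:,::-1])
i=cv2.resize(s["img"][90:300,240:400],(600,788)[:2],interpolation=cv2.INTER_CUBIC)
i=cv2.resize(s["img"][100:250,230:430],(800,600),interpolation=cv2.INTER_CUBIC); cv2.imwrite("pics/crop2.png",i[:,:,::-1])
E
```

```text
roofBL [0.89 0.08]
roofBR [ 0.916 -0.157]
roofFR [ 0.677 -0.183]
roofFL [0.651 0.055]
doorBL [0.636 0.049]
doorBR [ 0.67 -0.2 ]
knob [0.414 0.231]
post [0.668 0.163]
postbase [0.672 0.166]
petri [0.477 0.166]
tweez1 [0.386 0.323]
tweez2 [0.303 0.232]
glove [0.63  0.375]
gloveFR [0.509 0.36 ]
amber [ 0.665 -0.376]
S roofBL [0.89  0.073]
S roofBR [ 0.905 -0.172]
S roofFR [ 0.681 -0.18 ]
S roofFL [0.659 0.054]
S knob [0.411 0.235]
S post [0.686 0.137]
```

View pics/crop1.png

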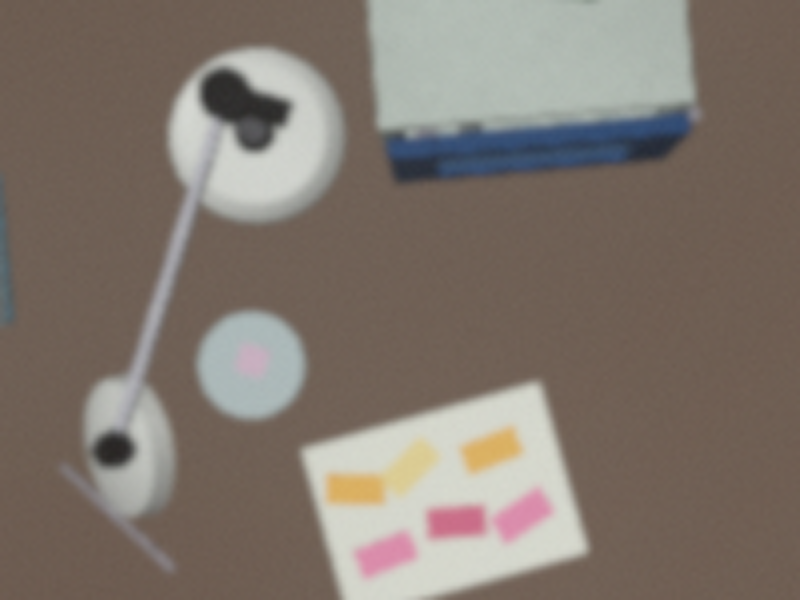

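View pics/crop2.png

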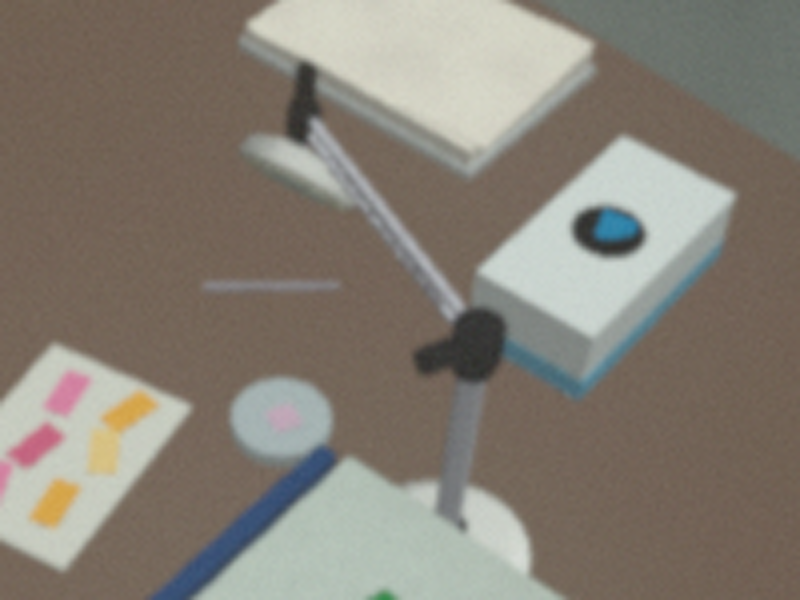

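```bash
python3 -m pendant '[[0,0,-0.03,-0.115],[0,0,-0.036,-0.115],[0,0,-0.036,-0.116],[0,0,-0.036,0],[0,0,-0.036,0],[0,0,-0.036,0],[0,0,-0.036,0],[0,0,-0.036,0]]' 0 20
python3 -m pendant '[[-0.0152,-0.0265,0,0],[-0.0152,-0.0265,0,0],[-0.0152,-0.0265,0,0],[-0.0152,-0.0265,0,0],[-0.0152,-0.0265,0,0],[-0.0152,-0.0265,0,0],[-0.0152,-0.0265,0,0],[-0.0152,-0.0265,0,0]]'
python3 -m pendant '[[-0.0152,-0.0265,0,0],[-0.0152,-0.0265,0,0],[-0.0152,-0.0265,0,0],[-0.0152,-0.0265,0,0],[-0.0152,-0.0265,0,0],[-0.0152,-0.0265,0,0],[-0.0152,-0.0265,0,0],[-0.0152,-0.0265,0,0]]'
```

```text
time: 2.27
ee_pos: [0.149, 0.6064, 0.4829]
eef_rot: [-0.052, 0.999, 0.0, 0.0]
ft_force: [0.3, 1.2, 1.5]
width: 0.0413
grip_force: 0.0
time: 2.93
ee_pos: [0.2929, 0.4075, 0.4809]
eef_rot: [-0.053, 0.999, 0.0, 0.0]
ft_force: [0.7, 0.8, -0.4]
width: 0.0007
grip_force: 0.0
time: 3.6
ee_pos: [0.436, 0.2094, 0.481]
eef_rot: [-0.053, 0.999, 0.0, 0.0]
ft_force: [0.2, 0.5, -0.1]
width: 0.0004
grip_force: 0.0
```

```bash
python3 -m pendant '[[-0.0152,-0.0265,0,0],[-0.0152,-0.0265,0,0],[-0.0152,-0.0265,0,0],[-0.0152,-0.0265,0,0],[-0.0152,-0.0265,0,0],[-0.0152,-0.0265,0,0],[-0.0152,-0.0265,0,0],[-0.0152,-0.0265,0,0]]'
python3 -m pendant '[[0,0,0.037,0],[0,0,0.037,0],[0,0,0.037,0],[0,0,0.037,0],[0,0,0.037,0],[0,0,0.037,0],[0,0,0.037,0],[0,0,0.035,0]]'
python3 -m pendant '[[0,0,0,0],[0,0,0,0],[0,0,0,0],[0,0,0,0]]'
python3 - <<'E'
from h import *
for n in("top","scene"):
    c=cam(n); print(r.read_state()["time"]); cv2.imwrite(f"pics/{n}1.png",c["img"][:,:,::-1])
i=cv2.imread("pics/scene1.png")[100:325,180:480]; cv2.imwrite("pics/s1c.png",cv2.resize(i,(800,600),interpolation=cv2.INTER_CUBIC))
E
```

```text
time: 4.27
ee_pos: [0.5792, 0.0116, 0.4809]
eef_rot: [-0.053, 0.999, 0.0, 0.0]
ft_force: [-0.1, 0.8, -0.5]
width: 0.0002
grip_force: 0.0
time: 4.93
ee_pos: [0.5781, 0.0129, 0.185]
eef_rot: [-0.053, 0.999, 0.0, 0.0]
ft_force: [0.9, 0.5, -1.3]
width: 0.0005
grip_force: 0.0
time: 5.27
ee_pos: [0.5801, 0.0128, 0.1896]
eef_rot: [-0.053, 0.999, 0.0, 0.002]
ft_force: [-0.4, -0.3, -0.9]
width: 0.0008
grip_force: 0.0
5.3167
5.3667
```

View pics/s1c.png

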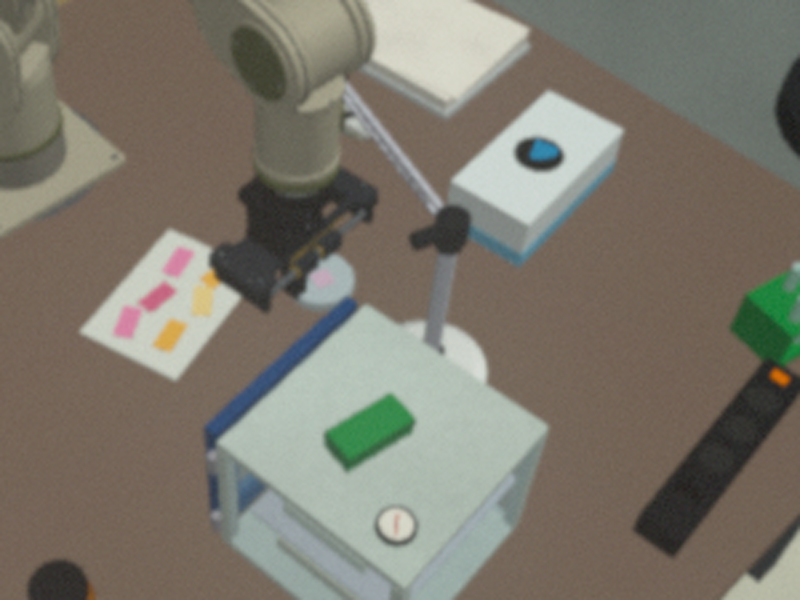

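```bash
python3 -m pendant '[[-0.015,0,0,0],[-0.01,0,0,0],[-0.005,0,0,0],[-0.003,0,0,0],[0,0,0,0],[0,0,0,0]]'
python3 -m pendant '[[-0.002,0,0,0],[-0.002,0,0,0],[0,0,0,0]]'
python3 -m pendant '[[-0.002,0,0,0],[-0.002,0,0,0],[0,0,0,0]]'
python3 -m pendant '[[-0.002,0,0,0],[-0.002,0,0,0],[0,0,0,0]]'
```

```text
time: 5.87
ee_pos: [0.6113, 0.0161, 0.1869]
eef_rot: [-0.052, 0.999, 0.0, 0.0]
ft_force: [0.1, 0.1, 0.8]
width: 0.0006
grip_force: 0.0
time: 6.12
ee_pos: [0.6155, 0.0168, 0.1868]
eef_rot: [-0.053, 0.999, 0.0, 0.0]
ft_force: [0.6, 0.4, 0.4]
width: 0.0005
grip_force: 0.0
time: 6.37
ee_pos: [0.6196, 0.0172, 0.1867]
eef_rot: [-0.053, 0.999, 0.0, -0.0]
ft_force: [-0.4, -0.1, -0.4]
width: 0.0002
grip_force: 0.0
time: 6.62
ee_pos: [0.6232, 0.0177, 0.1866]
eef_rot: [-0.053, 0.999, 0.0, -0.0]
ft_force: [-3.9, 0.5, 2.6]
width: 0.0003
grip_force: 1.7
```

```bash
python3 -m pendant '[[-0.002,0,0,0],[0,0,0,0]]'
python3 -m pendant '[[-0.002,0,0,0],[0,0,0,0]]'
```

```text
time: 6.78
ee_pos: [0.6253, 0.0181, 0.1866]
eef_rot: [-0.053, 0.999, 0.0, -0.0]
ft_force: [-3.5, 1.4, 0.5]
width: 0.0005
grip_force: 1.7
time: 6.95
ee_pos: [0.6256, 0.0181, 0.1865]
eef_rot: [-0.053, 0.999, 0.0, -0.002]
ft_force: [-13.0, 1.7, 6.0]
width: 0.0007
grip_force: 6.4
```

```bash
python3 -m pendant '[[0.004,0,0,0],[0.01,0,0,0],[0.02,0,0,0],[0.025,0,0,0],[0.025,0,0,0],[0.025,0,0,0],[0,0,0,0],[0,0,0,0]]'
python3 -m pendant '[[0,0,-0.03,0],[0,0,-0.03,0],[0,0,-0.03,0],[0,0,-0.02,0],[0,0,0,0],[0,0,0,0]]'
python3 - <<'E'
from h import *
c=cam("top");s=cam("scene")
A=cv2.resize(c["img"][150:250,230:363],(400,300),interpolation=cv2.INTER_CUBIC)
B=cv2.resize(s["img"][180:330,220:420],(400,300),interpolation=cv2.INTER_CUBIC)
cv2.imwrite("pics/ajar.png",np.hstack([A,B])[:,:,::-1])
E
```

```text
time: 7.62
ee_pos: [0.519, 0.0064, 0.1873]
eef_rot: [-0.053, 0.999, 0.001, 0.001]
ft_force: [-0.2, 0.1, -0.0]
width: 0.0006
grip_force: 0.0
time: 8.12
ee_pos: [0.5204, 0.0066, 0.2976]
eef_rot: [-0.053, 0.999, 0.0, 0.001]
ft_force: [0.3, -0.0, -0.3]
width: 0.0003
grip_force: 0.0
```

View pics/ajar.png

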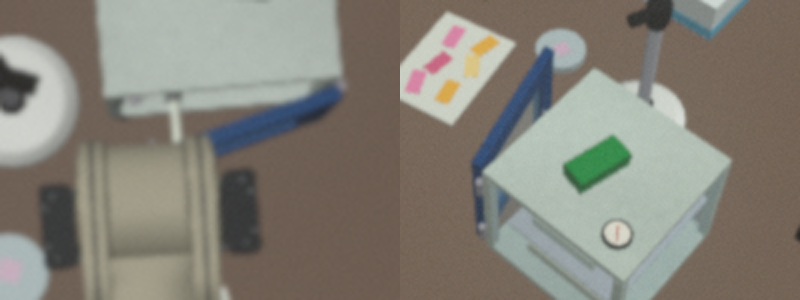

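```bash
python3 - <<'E'
from h import *
c=cam("scene"); print(w(c,295,205,.22), r.read_state()["ee_pos"])
O=np.array([.667,-.063,.22]);X=np.array([.9945,.105,0]);Y=np.array([-.105,.9945,0])
for t in(.2,.27,.34):
    H=O-.0065*X-.115*Y; d=-np.sin(t)*X+np.cos(t)*Y; n=np.cos(t)*X+np.sin(t)*Y
    print(t,pix(c,H+.23*d),pix(c,H+.23*d-.016*n))
E
python3 -m pendant '[[-0.02,0,0,0],[-0.035,0,0,0],[-0.03,0,0,0],[-0.02,0,0,0],[0,0,0,-0.1],[0,0,0,-0.1],[0,0,0,0]]'
```

```text
[0.58350663 0.03011937 0.22      ] [0.51893564 0.00655066 0.2955462 ]
0.2 [302.38254658 206.91359961] [297.66247947 204.80253098]
0.27 [297.54430855 204.91664242] [292.68499161 203.07336613]
0.34 [292.57696558 203.19299239] [287.59656918 201.62151289]
time: 8.85
ee_pos: [0.6234, 0.0174, 0.295]
eef_rot: [-0.154, 0.988, -0.0, -0.001]
ft_force: [-0.2, 0.9, -0.8]
width: 0.0008
grip_force: 0.0
```

```bash
python3 -m pendant '[[0,0,0.025,0],[0,0,0.025,0],[0,0,0.01,0],[0,0,0.005,0],[0,0,0.005,0],[0,0,0,0]]'
python3 -m pendant '[[0,0,0.01,0],[0,0,0.01,0],[0,0,0.01,0],[0,0,0,0]]'
```

```text
time: 9.35
ee_pos: [0.6234, 0.0175, 0.2267]
eef_rot: [-0.152, 0.988, 0.0, -0.0]
ft_force: [0.1, -1.1, -0.5]
width: 0.0004
grip_force: 0.0
time: 9.68
ee_pos: [0.6222, 0.0176, 0.1941]
eef_rot: [-0.152, 0.988, 0.0, -0.002]
ft_force: [0.4, 0.5, 0.2]
width: 0.0006
grip_force: 0.0
```

```bash
python3 -m pendant '[[0.006,0,0,-0.035],[0.006,0,0,-0.035],[0.01,0,0,-0.05],[0.01,0,0,-0.05],[0.01,0,0,-0.05],[0.01,0,0,-0.05]]'
python3 -c "
from h import *
s=r.read_state();print(s['joint_positions'].round(2),s['ft_force'])"
```

```text
time: 10.18
ee_pos: [0.5756, -0.0037, 0.1967]
eef_rot: [-0.285, 0.959, 0.0, 0.0]
ft_force: [-0.2, 0.2, 0.5]
width: 0.0005
grip_force: 0.0
[-0.43  0.23  0.42  1.62 -0.1   1.31  2.15] [-0.23083467  0.23640749  0.4523662 ]
```

```bash
python3 - <<'E'
from h import *
c=cam("top");s=cam("scene")
A=cv2.resize(c["img"][150:250,230:363],(400,300),interpolation=cv2.INTER_CUBIC)
B=cv2.resize(s["img"][150:300,200:400],(400,300),interpolation=cv2.INTER_CUBIC)
cv2.imwrite("pics/pull.png",np.hstack([A,B])[:,:,::-1])
E
```

```text
(no output)
```

View pics/pull.png

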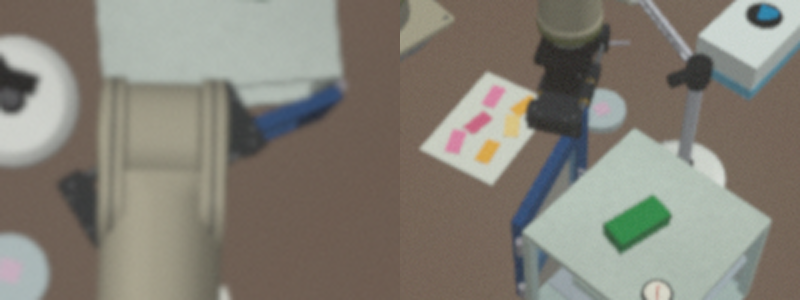

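```bash
python3 - <<'E'
from h import *
s=r.read_state(); p=s["ee_pos"][:2]; print(p,s["joint_positions"].round(2))
Rt=R.from_quat(s["eef_rot"]).as_matrix()
X=np.array([.9945,.105]);Y=np.array([-.105,.9945]);H=np.array([.667,-.063])-.0065*X-.115*Y
def P(t,rr=.2,h=.014): return H+rr*(-np.sin(t)*X+np.cos(t)*Y)+h*(np.cos(t)*X+np.sin(t)*Y)
from scipy.optimize import minimize_scalar
t0=minimize_scalar(lambda t:((P(t)-p)**2).sum(),bounds=(.2,1),method='bounded').x; print(t0,P(t0))
n=24; tt=np.linspace(t0,1.70,n+1)[1:]; turn=.05
for k,t in enumerate(tt):
    d=P(t)-p; v=Rt.T@[*d,0]; print(f"[{v[0]:.4f},{v[1]:.4f},0,{turn}]",end=",\n" if k%8==7 else ",")
    p=P(t); Rt=Rt@R.from_rotvec([0,0,turn]).as_matrix()
print(p)
E
```

```text
[ 0.57540485 -0.00466288] [-0.43  0.23  0.42  1.62 -0.1   1.31  2.15]
0.4756622718242498 [ 0.57456448 -0.0031639 ]
[0.0101,0.0021,0,0.05],[0.0102,-0.0006,0,0.05],[0.0101,-0.0017,0,0.05],[0.0099,-0.0027,0,0.05],[0.0096,-0.0037,0,0.05],[0.0091,-0.0046,0,0.05],[0.0086,-0.0055,0,0.05],[0.0080,-0.0063,0,0.05],
[0.0073,-0.0071,0,0.05],[0.0066,-0.0078,0,0.05],[0.0058,-0.0084,0,0.05],[0.0049,-0.0090,0,0.05],[0.0040,-0.0094,0,0.05],[0.0030,-0.0098,0,0.05],[0.0020,-0.0100,0,0.05],[0.0010,-0.0102,0,0.05],
[-0.0001,-0.0102,0,0.05],[-0.0011,-0.0102,0,0.05],[-0.0021,-0.0100,0,0.05],[-0.0031,-0.0097,0,0.05],[-0.0041,-0.0094,0,0.05],[-0.0050,-0.0089,0,0.05],[-0.0059,-0.0084,0,0.05],[-0.0067,-0.0077,0,0.05],
[ 0.4748227  -0.21088458]
```

```bash
python3 -m pendant '[[0.010,0.001,0,0.05],[0.010,-0.0006,0,0.05],[0.010,-0.0017,0,0.05],[0.010,-0.0027,0,0.05],[0.0096,-0.0037,0,0.05],[0.009,-0.0046,0,0.05],[0.0086,-0.0055,0,0.05],[0.008,-0.0063,0,0.05]]'
python3 -m pendant '[[0.0073,-0.007,0,0.05],[0.0066,-0.0078,0,0.05],[0.0058,-0.0084,0,0.05],[0.005,-0.009,0,0.05],[0.004,-0.0094,0,0.05],[0.003,-0.0098,0,0.05],[0.002,-0.010,0,0.05],[0.001,-0.010,0,0.05]]'
python3 -m pendant '[[0,-0.010,0,0.05],[-0.001,-0.010,0,0.05],[-0.002,-0.010,0,0.05],[-0.003,-0.0097,0,0.05]]'
python3 -m pendant '[[-0.004,-0.0094,0,0.05],[-0.005,-0.009,0,0.05],[-0.006,-0.0084,0,0.05],[-0.004,-0.005,0,0.05],[0,0,0,0]]'
python3 - <<'E'
from h import *
s=cam("scene");c=cam("top");print(r.read_state()["joint_positions"].round(2))
A=cv2.resize(c["img"][150:300,210:410],(400,300),interpolation=cv2.INTER_CUBIC)
B=cv2.resize(s["img"][130:330,180:447],(400,300),interpolation=cv2.INTER_CUBIC)
cv2.imwrite("pics/open.png",np.hstack([A,B])[:,:,::-1])
E
```

```text
time: 10.95
ee_pos: [0.515, -0.0561, 0.1968]
eef_rot: [-0.085, 0.996, 0.0, 0.0]
ft_force: [0.2, -0.3, 0.6]
width: 0.0002
grip_force: 0.0
time: 11.62
ee_pos: [0.4798, -0.1293, 0.1969]
eef_rot: [0.114, 0.993, 0.0, 0.0]
ft_force: [-0.2, -0.4, -0.1]
width: 0.0003
grip_force: 0.0
time: 11.95
ee_pos: [0.4739, -0.1692, 0.1969]
eef_rot: [0.213, 0.977, 0.0, 0.0]
ft_force: [-0.2, -0.4, 0.5]
width: 0.0004
grip_force: 0.0
time: 12.37
ee_pos: [0.4752, -0.2079, 0.1967]
eef_rot: [0.31, 0.951, -0.0, 0.0]
ft_force: [-1.0, 0.9, -0.5]
width: 0.0007
grip_force: 0.0
[-0.29  0.09  0.65  1.77 -0.06  1.29  1.33]
```

View pics/open.png

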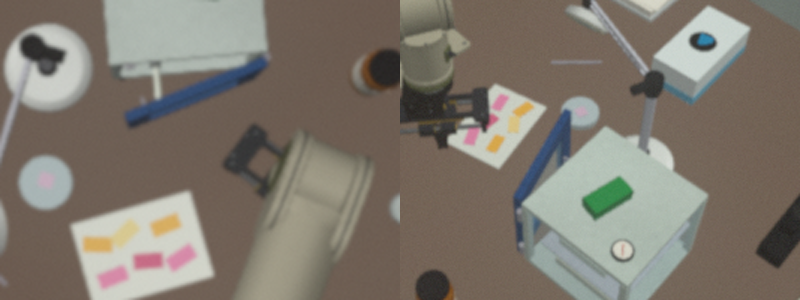

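```bash
cat >> h.py <<'E'
X=np.array([.9945,.105,0]);Y=np.array([-.105,.9945,0]);O=np.array([.667,-.063,0]);H=O-.0065*X-.115*Y
def door_ang(c,img=None,name=None,ts=np.arange(0,1.96,.01)):
    """best door angle: projected top-face quad of door vs blue pixels (top edge of panel)"""
    img=c["img"] if img is None else img; hsv=cv2.cvtColor(img,cv2.COLOR_RGB2HSV)
    m=((hsv[...,0]>103)&(hsv[...,0]<125)&(hsv[...,1]>90)).astype(np.uint8)
    best=[]
    for t in ts:
        d=-np.sin(t)*X+np.cos(t)*Y; n=np.cos(t)*X+np.sin(t)*Y
        pts=np.array([pix(c,H+a*d+b*n+[0,0,z]) for a in(0,.23) for b in(0,-.016) for z in(.014,.22)])
        k=np.zeros(m.shape,np.uint8); cv2.fillConvexPoly(k,cv2.convexHull(np.round(pts).astype(np.int32)),1)
        roi=np.zeros_like(m); q=pix(c,H+[0,0,.12]).astype(int); cv2.circle(roi,tuple(map(int,q)),100,1,-1)
        mm=m&roi; best.append(((k&mm).sum()/max((k|mm).sum(),1),round(t,2)))
    return max(best),int(m.sum())
E
python3 - <<'E'
from h import *
for n in("top","scene"):
    c=cam(n); print(n,"now",door_ang(c))
    import os
    i=cv2.imread(f"pics/{n}1.png")[:,:,::-1].copy(); print("shut",door_ang(c,i))
    for f in("ajar","pull"):
        p=cv2.imread(f"pics/{f}.png")[:,:,::-1]; p=p[:,:400] if n=="top" else p[:,400:]
        (y,x,hh,ww)={("top","ajar"):(150,230,100,133),("top","pull"):(150,230,100,133),("scene","ajar"):(180,220,150,200),("scene","pull"):(150,200,150,200)}[n,f]
        z=np.zeros((420,560,3),np.uint8); z[y:y+hh,x:x+ww]=cv2.resize(np.ascontiguousarray(p),(ww,hh),interpolation=cv2.INTER_AREA); print(f,door_ang(c,z))
E
```

```text
top now ((np.float64(0.66), np.float64(0.29)), 2237)
shut ((np.float64(0.3143483023001095), np.float64(0.02)), 2036)
ajar ((np.float64(0.38992042440318303), np.float64(0.29)), 298)
pull ((np.float64(0.23880597014925373), np.float64(0.32)), 176)
scene now ((np.float64(0.3189312109152928), np.float64(0.34)), 3100)
shut ((np.float64(0.17908552074513123), np.float64(0.08)), 2964)
ajar ((np.float64(0.3181818181818182), np.float64(0.31)), 590)
pull ((np.float64(0.28018223234624146), np.float64(0.34)), 494)
```

```bash
python3 - <<'E'
from h import *
c=cam("top")
def cab(p): d=p-O; return np.round([d@X,d@Y],3)
for n,u,v,z in [("edge",274,207,.22),("hinge",344,180,.22),("roofL",265,184,.22),("roofR",344,178,.22)]: p=w(c,u,v,z); print(n,p.round(3),cab(p))
s=cam("scene")
for q in [(.5756,-.0037,.197),(.6222,.0176,.194),(.4752,-.2079,.197)]: print(q,cab(np.array(q)),pix(c,q).round(),pix(s,q).round())
p=r.read_state()["ee_pos"]; print(p)
i=c["img"][195:285,300:420]; j=s["img"][160:250,150:270]
cv2.imwrite("pics/grip.png",np.hstack([cv2.resize(k,(400,300),interpolation=cv2.INTER_CUBIC) for k in(i,j)])[:,:,::-1])
E
```

```text
edge [0.58  0.025 0.22 ] [-0.077  0.097]
hinge [ 0.666 -0.185  0.22 ] [-0.014 -0.121]
roofL [0.649 0.054 0.22 ] [-0.006  0.118]
roofR [ 0.672 -0.184  0.22 ] [-0.008 -0.121]
(0.5756, -0.0037, 0.197) [-0.085  0.069] [283. 209.] [285. 214.]
(0.6222, 0.0176, 0.194) [-0.036  0.085] [277. 194.] [301. 220.]
(0.4752, -0.2079, 0.197) [-0.206 -0.124] [350. 243.] [209. 231.]
[ 0.47525071 -0.20555938  0.19668384]
```

View pics/grip.png

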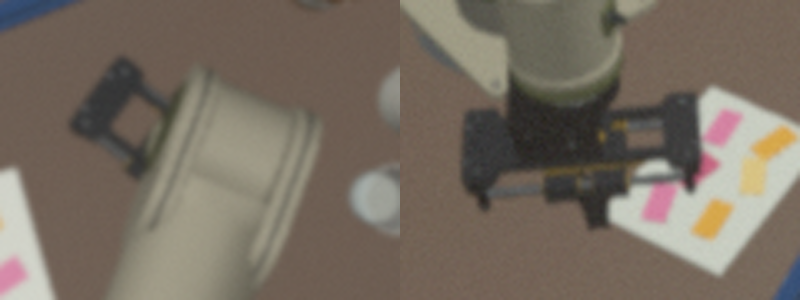

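```bash
python3 - <<'E'
from h import *
c=cam("top")
def blue(p):
    h=cv2.cvtColor(np.ascontiguousarray(p),cv2.COLOR_RGB2HSV); return (h[...,0]>103)&(h[...,0]<125)&(h[...,1]>90)
for f,k,ox in(("ajar",3,230),("pull",3,230),("open",2,210)):
    p=cv2.imread(f"pics/{f}.png")[:,:400,::-1]; ys,xs=np.nonzero(blue(p)); 
    for lo in(285,292,300,308,316,324,332,338):
        col=(xs/k+ox>=lo)&(xs/k+ox<lo+4)
        print(f,lo,(ys[col].min()/k+150).round(1) if col.any() else None,(ys[col].max()/k+150).round(1) if col.any() else None)
for t in(.27,.33,.46):
    d=-np.sin(t)*X+np.cos(t)*Y
    print(t,[pix(c,H+a*d+[0,0,.22]).round(1).tolist() for a in(0,.05,.1,.15,.23)])
E
```

```text
ajar 285 None None
ajar 292 None None
ajar 300 192.7 200.7
ajar 308 190.0 199.0
ajar 316 187.0 196.3
ajar 324 184.7 193.3
ajar 332 181.0 188.3
ajar 338 179.3 185.7
pull 285 None None
pull 292 None None
pull 300 None None
pull 308 None None
pull 316 187.7 195.7
pull 324 185.0 193.7
pull 332 181.3 189.0
pull 338 179.3 186.0
open 285 200.5 209.0
open 292 197.5 206.5
open 300 194.0 203.0
open 308 191.0 200.0
open 316 187.5 197.0
open 324 185.0 193.5
open 332 181.5 189.0
open 338 179.0 185.5
0.27 [[341.9, 177.8], [326.4, 183.5], [310.9, 189.2], [295.3, 195.0], [270.5, 204.1]]
0.33 [[341.9, 177.8], [326.8, 184.4], [311.6, 191.1], [296.5, 197.7], [272.2, 208.4]]
0.46 [[341.9, 177.8], [327.8, 186.3], [313.6, 194.9], [299.4, 203.4], [276.7, 217.2]]
```

```bash
python3 -m pendant '[[0,0,0.035,0],[0,0,0.035,0],[0,0,0.035,0],[0,0,0.03,0],[0,0,0.015,0],[0,0,0,0],[0,0,0,0]]'
python3 -m pendant '[[0,0,0.006,0],[0,0,0.006,0],[0,0,0.004,0],[0,0,0,0]]'
python3 -m pendant '[[0,0,0.004,0],[0,0,0.003,0],[0,0,0,0]]'
```

```text
time: 13.3
ee_pos: [0.4749, -0.206, 0.0467]
eef_rot: [0.307, 0.952, -0.0, -0.001]
ft_force: [0.5, 0.1, 0.0]
width: 0.0005
grip_force: 0.0
time: 13.63
ee_pos: [0.475, -0.2059, 0.0304]
eef_rot: [0.307, 0.952, 0.0, -0.0]
ft_force: [-1.0, -0.1, 0.3]
width: 0.0004
grip_force: 0.0
time: 13.88
ee_pos: [0.4749, -0.2059, 0.0232]
eef_rot: [0.307, 0.952, 0.0, -0.0]
ft_force: [0.8, 0.1, -0.2]
width: 0.0003
grip_force: 0.0
```

```bash
python3 -m pendant '[[0,0,0.004,0],[0,0,0,0]]'
python3 -m pendant '[[0,0,0.004,0],[0,0,0,0]]'
python3 -m pendant '[[0,0,0.003,0],[0,0,0,0]]'
```

```text
time: 14.05
ee_pos: [0.4749, -0.206, 0.0192]
eef_rot: [0.307, 0.952, 0.0, -0.0]
ft_force: [0.9, 0.6, -0.5]
width: 0.0008
grip_force: 0.0
time: 14.22
ee_pos: [0.4749, -0.206, 0.0151]
eef_rot: [0.307, 0.952, 0.0, -0.0]
ft_force: [0.9, -0.4, -0.1]
width: 0.0008
grip_force: 0.0
time: 14.38
ee_pos: [0.4749, -0.206, 0.0122]
eef_rot: [0.307, 0.952, 0.0, -0.0]
ft_force: [-0.5, -0.0, 0.4]
width: 0.0005
grip_force: 0.0
```

```bash
python3 -m pendant '[[0,0,0.002,0],[0,0,0,0]]'
python3 -m pendant '[[0,0,0.001,0],[0,0,0,0]]'
```

```text
time: 14.55
ee_pos: [0.475, -0.206, 0.0104]
eef_rot: [0.307, 0.952, 0.0, -0.0]
ft_force: [-0.1, 0.4, -0.3]
width: 0.0008
grip_force: 0.0
time: 14.72
ee_pos: [0.4751, -0.206, 0.0096]
eef_rot: [0.307, 0.952, 0.0, -0.0]
ft_force: [-0.1, 0.2, -0.0]
width: 0.0003
grip_force: 0.0
```

```bash
python3 -m pendant '[[0,0,0.002,0],[0,0,0,0]]'
python3 -m pendant '[[0,0,0.002,0],[0,0,0,0]]'
```

```text
time: 14.88
ee_pos: [0.475, -0.206, 0.0074]
eef_rot: [0.307, 0.952, 0.0, -0.0]
ft_force: [1.3, 0.5, -0.4]
width: 0.0002
grip_force: 0.0
time: 15.05
ee_pos: [0.475, -0.206, 0.0054]
eef_rot: [0.307, 0.952, 0.0, -0.0]
ft_force: [-0.7, -1.1, -0.5]
width: 0.0005
grip_force: 0.0
```

```bash
for k in 1; do python3 -m pendant '[[0,0,0.003,0],[0,0,0,0]]'
python3 -m pendant '[[0,0,0.003,0],[0,0,0,0]]'
python3 -m pendant '[[0,0,0.003,0],[0,0,0,0]]'; done
```

```text
time: 15.22
ee_pos: [0.4749, -0.206, 0.0022]
eef_rot: [0.307, 0.952, 0.0, -0.0]
ft_force: [0.0, -0.3, -0.9]
width: 0.0004
grip_force: 0.0
time: 15.38
ee_pos: [0.4749, -0.206, -0.0008]
eef_rot: [0.307, 0.952, -0.0, -0.0]
ft_force: [-1.2, -0.0, -0.1]
width: 0.0006
grip_force: 0.0
time: 15.55
ee_pos: [0.4749, -0.206, -0.0038]
eef_rot: [0.307, 0.952, 0.0, -0.0]
ft_force: [-0.4, -0.2, 0.0]
width: 0.0004
grip_force: 0.0
```

```bash
python3 -m pendant '[[0,0,0.003,0],[0,0,0,0]]' | sed -n '2p;4p'
python3 -m pendant '[[0,0,0.003,0],[0,0,0,0]]'| sed -n '2p;4p'
python3 -m pendant '[[0,0,0.003,0],[0,0,0,0]]'| sed -n '2p;4p'
python3 - <<'E'
from h import *
c=cam("top");s=cam("scene");p=r.read_state()["ee_pos"];print(p,r.read_state()["ft_force"])
tip=p-[0,0,.011]
print(pix(c,p),pix(s,p),pix(s,tip))
j=s["img"]; u,v=pix(s,tip).astype(int); np.set_printoptions(linewidth=200)
print(j[v-30:v+20:2,u-14:u+15:2].sum(2))
E
```

```text
ee_pos: [0.4749, -0.206, -0.0068]
ft_force: [0.1, -0.7, -0.0]
ee_pos: [0.4749, -0.206, -0.0098]
ft_force: [-0.1, -1.0, -0.7]
ee_pos: [0.4749, -0.206, -0.0128]
ft_force: [-0.1, -0.6, 0.1]
[ 0.47503425 -0.20606877 -0.01242505] [-0.38007745 -0.07401645  0.20215455]
[341.70597115 243.72806161] [217.59991312 268.87025507] [217.9592411  270.65469654]
[[144 159 159 155 157 137 140 132 158 170 196 204 214 223 240]
 [133 128 131 135 139 136 140 151 170 204 229 264 261 264 276]
 [131 127 125 141 128 133 138 165 220 182 190 260 294 300 306]
 [131 136 132 135 131 130 130 158 203 183 173 273 307 301 302]
 [123 134 132 142 159 133 133 137 168 172 171 244 263 269 249]
 [125 131 132 144 133 136 125 136 172 177 169 169 185 172 174]
 [130 146 139 143 143 154 155 154 165 171 180 186 204 217 241]
 [192 196 189 196 187 185 205 200 186 199 186 259 296 291 292]
 [214 185 185 181 185 178 186 176 174 169 174 283 286 282 283]
 [211 170 167 161 194 248 233 171 162 149 167 230 282 279 280]
 [198 150 150 141 149 165 157 156 150 151 168 225 296 301 298]
 [260 198 183 208 222 151 130 148 168 270 281 293 311 293 305]
 [296 289 294 293 304 239 127 135 175 303 306 304 305 308 296]
 [305 302 306 293 301 270 158 154 194 290 305 306 304 302 309]
 [294 299 294 299 303 292 259 277 273 308 303 302 297 302 305]
 [301 301 299 310 306 298 294 302 300 305 302 302 310 312 307]
 [299 303 298 293 299 303 301 299 304 301 302 305 293 302 295]
 [298 304 294 302 308 296 298 303 304 303 296 301 305 306 301]
 [293 294 300 301 299 308 299 301 296 301 299 300 298 303 309]
 [298 291 299 296 297 295 303 307 299 300 296 297 305 310 313]
 [296 303 299 302 301 296 305 303 299 295 307 309 305 302 295]
 [305 299 306 298 301 302 296 300 298 300 298 300 306 300 302]
 [293 302 301 297 298 294 295 300 296 301 302 304 301 299 296]
 [293 294 295 305 294 294 294 298 298 311 300 305 302 297 302]
 [300 304 300 297 305 305 298 298 298 299 300 299 297 299 301]]
```

```bash
python3 -m pendant '[[0,0,0.002,0],[0,0,0,0]]' | sed -n '2p;4p'
python3 -m pendant '[[0,0,0.002,0],[0,0,0,0]]'| sed -n '2p;4p'
python3 -m pendant '[[0,0,0.002,0],[0,0,0,0]]'| sed -n '2p;4p'
```

```text
ee_pos: [0.475, -0.206, -0.0145]
ft_force: [-0.8, -0.2, 1.0]
ee_pos: [0.475, -0.206, -0.0166]
ft_force: [-0.3, -0.3, -0.0]
ee_pos: [0.475, -0.206, -0.0186]
ft_force: [0.2, 0.1, -0.3]
```

```bash
python3 - <<'E'
from h import *
s=cam("scene");p=r.read_state()["ee_pos"];print(p)
for dz in(0,.02,.03,.04):
  print(dz,pix(s,p+[0,0,dz-.011]))
  
u,v=pix(s,p+[0,0,.02-.011]).round().astype(int); np.set_printoptions(linewidth=200)
print(u,v);print(s["img"][v-8:v+8,u-8:u+9].sum(2))
E
```

```text
[ 0.47500066 -0.20603016 -0.01847852]
0 [218.15846784 271.61480323]
0.02 [217.50622936 268.37544856]
0.03 [217.17499475 266.73036564]
0.04 [216.8402782  265.06798957]
218 268
[[163 155 188 211 197 193 168 150 150 154 158 163 153 144 170 214 264]
 [138 148 152 176 148 159 159 145 142 148 144 165 159 162 176 227 283]
 [155 154 151 143 143 146 147 131 144 145 193 212 222 236 237 266 290]
 [217 205 213 173 127 137 140 128 140 155 223 259 278 284 283 290 301]
 [275 275 266 214 150 128 146 133 140 162 237 277 295 300 310 305 295]
 [299 295 292 244 179 133 134 138 131 157 220 275 303 296 309 303 297]
 [301 300 292 270 205 147 130 136 141 163 238 286 301 299 303 299 303]
 [303 303 296 290 220 170 150 164 160 169 246 282 308 304 301 309 306]
 [300 302 298 295 254 201 217 226 223 226 258 285 299 307 308 303 305]
 [296 295 301 289 278 265 271 290 284 271 292 301 307 300 306 303 295]
 [304 299 291 299 293 300 297 298 298 295 298 300 308 306 298 298 302]
 [301 298 300 302 299 303 291 299 300 301 302 297 305 305 296 294 302]
 [299 306 298 294 299 298 304 289 304 302 303 304 304 313 299 301 304]
 [300 296 300 303 304 294 303 305 294 302 305 311 309 300 302 308 309]
 [294 299 308 299 293 295 301 300 301 301 300 300 307 306 303 297 300]
 [292 305 309 299 300 299 301 292 304 301 304 301 304 297 304 303 297]]
```

```bash
python3 -m pendant '[[0,0,0.002,0],[0,0,0,0]]' | sed -n '2p;4p'
python3 -m pendant '[[0,0,0.002,0],[0,0,0,0]]'| sed -n '2p;4p'
python3 -m pendant '[[0,0,0.002,0],[0,0,0,0]]'| sed -n '2p;4p'
```

```text
ee_pos: [0.475, -0.206, -0.0206]
ft_force: [-0.7, 0.4, -0.1]
ee_pos: [0.475, -0.206, -0.0226]
ft_force: [-0.1, 0.2, -0.5]
ee_pos: [0.4752, -0.2061, -0.0234]
ft_force: [-6.0, 2.3, 17.7]
```

```bash
python3 -m pendant '[[0,0,-0.036,-0.1075],[0,0,-0.036,-0.1075],[0,0,-0.036,-0.1075],[0,0,-0.036,-0.1075],[0,0,-0.036,-0.1075],[0,0,-0.036,-0.1075],[0,0,-0.036,-0.1075],[0,0,-0.036,-0.1075]]'
cat >> h.py <<'E'
def togo(tx,ty):
    s=r.read_state(); Rt=R.from_quat(s["eef_rot"]).as_matrix(); d=np.array([tx,ty,0])-s["ee_pos"]; d[2]=0
    y=np.degrees(np.arctan2(Rt[1,1],Rt[0,1])); print("tool shift",(Rt.T@d).round(4),"yaw(tool y)",y.round(1),"pos",s["ee_pos"].round(4),"q",s["joint_positions"].round(2))
E
python3 -m pendant '[[0,0,0,0],[0,0,0,0]]' >/dev/null; python3 -c "
from h import *
togo(.617,.010)"
```

```text
time: 17.87
ee_pos: [0.4747, -0.2061, 0.2657]
eef_rot: [-0.12, 0.993, 0.0, 0.0]
ft_force: [1.3, -1.3, 0.1]
width: 0.0
grip_force: 0.0
tool shift [-0.1874  0.1778  0.0005] yaw(tool y) 103.5 pos [ 0.4761 -0.2065  0.2655] q [-0.21  0.05  0.56  1.66 -0.03  1.43  2.16]
```

```bash
python3 -m pendant '[[-0.0234,0.0222,0,0],[-0.0234,0.0222,0,0],[-0.0234,0.0222,0,0],[-0.0234,0.0222,0,0],[-0.0234,0.0222,0,0],[-0.0234,0.0222,0,0],[-0.0234,0.0222,0,0],[-0.0234,0.0222,0,0]]' >/dev/null
python3 -m pendant '[[0,0,0.01,0],[0,0,0.01,0],[0,0,0,0],[0,0,0,0]]'
python3 -c "
from h import *
togo(.617,.010)"
```

```text
time: 19.03
ee_pos: [0.6148, 0.0089, 0.2425]
eef_rot: [-0.116, 0.993, -0.0, -0.001]
ft_force: [-0.3, -0.3, 0.1]
width: 0.0004
grip_force: 0.0
tool shift [-0.0024  0.0006 -0.    ] yaw(tool y) 103.3 pos [0.6148 0.0089 0.2425] q [-0.41  0.3   0.41  1.44 -0.12  1.43  1.8 ]
```

Descend (tip now truly about 0.265) to a reading of 0.152.

```bash
python3 -m pendant '[[-0.002,0,0.015,0],[0,0,0.015,0],[0,0,0.008,0],[0,0,0.007,0],[0,0,0,0]]'| sed -n '2p;4p'
python3 -m pendant '[[0,0,0.008,0],[0,0,0.008,0],[0,0,0.008,0],[0,0,0,0]]'| sed -n '2p;4p'
python3 -m pendant '[[0,0,0.008,0],[0,0,0.006,0],[0,0,0.006,0],[0,0,0,0],[0,0,0,0]]'| sed -n '2p;4p'
```

```text
ee_pos: [0.617, 0.0101, 0.1978]
ft_force: [-0.6, 0.8, -0.2]
ee_pos: [0.6169, 0.0107, 0.1728]
ft_force: [1.1, 0.9, -1.0]
ee_pos: [0.6175, 0.0107, 0.1543]
ft_force: [1.0, 0.8, -0.5]
```

```bash
python3 - <<'E'
from h import *
s=r.read_state(); p=s["ee_pos"][:2]; print(p,s["ee_pos"][2],s["joint_positions"].round(2))
Rt=R.from_quat(s["eef_rot"]).as_matrix()
x,y,h0=X[:2],Y[:2],H[:2]-.005*X[:2]
def P(t,rr=.2,h=.010): return h0+rr*(-np.sin(t)*x+np.cos(t)*y)+h*(np.cos(t)*x+np.sin(t)*y)
tt=np.r_[.25,.32,np.linspace(.32,1.68,29)[1:]]; turn=.04; rr=(p-h0)@y/np.cos(.2);print("r",rr)
for k,t in enumerate(tt):
    d=P(t)-p; v=Rt.T@[*d,0]; print(f"[{v[0]:.4f},{v[1]:.4f},0,{turn}]",end=",\n" if k%8==7 else ",")
    p=P(t); Rt=Rt@R.from_rotvec([0,0,turn]).as_matrix()
print(p)
E
```

```text
[0.61752108 0.01073048] 0.15432010141895247 [-0.4   0.35  0.39  1.56 -0.14  1.26  1.82]
r 0.1974627058530264
[0.0094,0.0040,0,0.04],[0.0139,-0.0020,0,0.04],[0.0094,-0.0024,0,0.04],[0.0092,-0.0032,0,0.04],[0.0089,-0.0040,0,0.04],[0.0085,-0.0047,0,0.04],[0.0080,-0.0055,0,0.04],[0.0075,-0.0062,0,0.04],
[0.0069,-0.0068,0,0.04],[0.0063,-0.0074,0,0.04],[0.0056,-0.0079,0,0.04],[0.0049,-0.0084,0,0.04],[0.0041,-0.0088,0,0.04],[0.0034,-0.0091,0,0.04],[0.0025,-0.0094,0,0.04],[0.0017,-0.0096,0,0.04],
[0.0008,-0.0097,0,0.04],[-0.0000,-0.0097,0,0.04],[-0.0009,-0.0097,0,0.04],[-0.0017,-0.0096,0,0.04],[-0.0026,-0.0094,0,0.04],[-0.0034,-0.0091,0,0.04],[-0.0042,-0.0088,0,0.04],[-0.0049,-0.0084,0,0.04],
[-0.0057,-0.0079,0,0.04],[-0.0063,-0.0074,0,0.04],[-0.0070,-0.0068,0,0.04],[-0.0075,-0.0061,0,0.04],[-0.0081,-0.0054,0,0.04],[-0.0085,-0.0047,0,0.04],[ 0.47008416 -0.21135605]
```

```bash
python3 -m pendant '[[0.007,0.002,0,0.04],[0.008,0,0,0.04],[0.009,-0.0024,0,0.04],[0.009,-0.0032,0,0.04],[0.009,-0.004,0,0.04],[0.0085,-0.0047,0,0.04],[0.008,-0.0055,0,0.04],[0.0075,-0.0062,0,0.04]]'| sed -n '2p;4p'
python3 -c "
from h import *
print(door_ang(cam('top')),door_ang(cam('scene')))"
python3 -m pendant '[[0.007,-0.0068,0,0.04],[0.0063,-0.0074,0,0.04],[0.0056,-0.008,0,0.04],[0.005,-0.0084,0,0.04]]'| sed -n '2p;4p'
python3 -c "
from h import *
print(door_ang(cam('top')),door_ang(cam('scene')))"
```

```text
ee_pos: [0.553, -0.0196, 0.1554]
ft_force: [2.0, -0.1, -0.5]
((np.float64(0.32475247524752476), np.float64(0.63)), 1912) ((np.float64(0.4745098039215686), np.float64(0.67)), 3027)
ee_pos: [0.5252, -0.0461, 0.1552]
ft_force: [1.6, -0.2, -0.3]
((np.float64(0.27941176470588236), np.float64(0.76)), 1878) ((np.float64(0.3727544910179641), np.float64(0.82)), 2781)
```

Now the door follows. Continue the arc.

```bash
python3 -m pendant '[[0.004,-0.009,0,0.04],[0.0034,-0.009,0,0.04],[0.0025,-0.0094,0,0.04],[0.0017,-0.0096,0,0.04],[0.0008,-0.0097,0,0.04],[0,-0.0097,0,0.04],[-0.001,-0.0097,0,0.04],[-0.0017,-0.0096,0,0.04]]'| sed -n '2p;4p'
python3 -m pendant '[[-0.0026,-0.0094,0,0.04],[-0.0034,-0.009,0,0.04],[-0.0042,-0.0088,0,0.04],[-0.005,-0.0084,0,0.04],[-0.0057,-0.008,0,0.04]]'| sed -n '2p;4p'
python3 -c "
from h import *
print(door_ang(cam('top')),door_ang(cam('scene')))
togo(.470,-.211)"
```

```text
ee_pos: [0.4866, -0.1144, 0.1548]
ft_force: [0.9, 1.1, -0.6]
ee_pos: [0.4768, -0.1625, 0.1547]
ft_force: [1.1, 0.9, -0.3]
((np.float64(0.38362068965517243), np.float64(1.43)), 2106) ((np.float64(0.535992663915635), np.float64(1.46)), 3702)
tool shift [-0.0283 -0.0385  0.    ] yaw(tool y) 45.9 pos [ 0.4765 -0.1637  0.1547] q [-0.34  0.09  0.61  1.86 -0.06  1.2   1.1 ]
```

```bash
python3 -m pendant '[[-0.0047,-0.0064,0,0],[-0.0047,-0.0064,0,0],[-0.0047,-0.0064,0,0],[-0.0047,-0.0064,0,0],[-0.0047,-0.0064,0,0],[-0.0047,-0.0064,0,0],[0,0,0,0]]'| sed -n '2p;4p'
python3 -c "
from h import *
print(door_ang(cam('top')),door_ang(cam('scene')))
togo(.470,-.211)"
```

```text
ee_pos: [0.4702, -0.211, 0.1548]
ft_force: [0.2, -1.4, 0.4]
((np.float64(0.3886255924170616), np.float64(1.68)), 2159) ((np.float64(0.563801590306702), np.float64(1.69)), 4021)
tool shift [-0.0008 -0.0016  0.    ] yaw(tool y) 46.1 pos [ 0.4706 -0.2093  0.1546] q [-0.27  0.12  0.65  1.84 -0.08  1.21  1.21]
```

```bash
python3 -m pendant '[[0.01,0.01,0,0],[0.011,0.012,0,0],[0,0,-0.036,0],[0,0,-0.036,0],[0,0,-0.036,0],[0,0,-0.036,0],[0,0,-0.036,0],[0,0,-0.036,0]]' 1 5 | sed -n '1,4p'
python3 -m pendant '[[0,0,-0.03,0],[0,0,-0.025,0],[0,0,0,0],[0,0,0,0]]' >/dev/null
python3 - <<'E'
from h import *
c=cam("top");s=cam("scene")
print(door_ang(c),door_ang(s))
def dark(cc,box):
    u0,u1,v0,v1=box; g=cc["img"][v0:v1,u0:u1].max(2)<75; n,l,st,ce=cv2.connectedComponentsWithStats(g.astype(np.uint8)); 
    for k in range(1,n):
        if st[k,4]>8: print((ce[k]+[u0,v0]).round(1),st[k]+[u0,v0,0,0,0])
print("top knob");dark(c,(185,215,248,275)); print("scene knob");dark(s,(292,320,108,140)); print("scene cap");dark(s,(330,362,172,200)); print("top cap");dark(c,(210,250,160,195))
for z in(.309,.32,.331):print("T",w(c,198.5,262.3,z))
for v,z in((118,.331),(125,.309)):print("S",w(s,305.8,v,z))
for z in (0,.02): print("base",w(c,234.25,183.75,z))
print("cap",w(c,226.3,173,.3)); togo(.413,.233)
E
```

```text
time: 23.93
ee_pos: [0.4705, -0.1779, 0.3726]
eef_rot: [0.373, 0.928, 0.0, 0.0]
ft_force: [1.5, -0.7, -0.3]
((np.float64(0.3235014272121789), np.float64(1.68)), 2086) ((np.float64(0.5427706283118849), np.float64(1.69)), 3964)
top knob
[197.8 262. ] [194 259   9   7  50]
scene knob
[305.1 125.9] [302 117   8  18  79]
scene cap
[346.3 186.6] [334 178  22  17 240]
top cap
[229.7 175.4] [221 168  20  19 173]
T [0.41197578 0.23462826 0.309     ]
T [0.41234377 0.23296612 0.32      ]
T [0.41271176 0.23130398 0.331     ]
S [0.41224669 0.23304884 0.331     ]
S [0.41825482 0.22855099 0.309     ]
base [0.67265567 0.16636057 0.        ]
base [0.67040617 0.16457648 0.02      ]
cap [0.66953958 0.16328217 0.3       ]
tool shift [3.262e-01 2.567e-01 2.000e-04] yaw(tool y) 46.2 pos [ 0.4708 -0.1781  0.4249] q [-0.34  0.02  0.64  1.36 -0.01  1.76  1.1 ]
```

```bash
python3 -m pendant '[[0.0272,0.0214,0,0],[0.0272,0.0214,0,0],[0.0272,0.0214,0,0],[0.0272,0.0214,0,0],[0.0272,0.0214,0,0],[0.0272,0.0214,0,0],[0.0272,0.0214,0,0],[0.0272,0.0214,0,0]]' >/dev/null
python3 -m pendant '[[0.0272,0.0214,0,0],[0.0272,0.0214,0,0],[0.0272,0.0214,0,0],[0.0272,0.0214,0,0],[0,0,0,0],[0,0,0,0]]'
python3 -c "
from h import *
togo(.413,.234)"
```

```text
time: 25.53
ee_pos: [0.4122, 0.2345, 0.424]
eef_rot: [0.371, 0.929, -0.001, -0.001]
ft_force: [-0.4, -1.2, -0.0]
width: 0.0874
grip_force: 0.0
tool shift [-0.001   0.0002 -0.    ] yaw(tool y) 46.4 pos [0.4122 0.2345 0.424 ] q [-0.74 -0.02  0.12  1.4   0.    1.77  0.19]
```

```bash
python3 -m pendant '[[0,0,0.03,0],[0,0,0.03,0],[0,0,0.025,0],[0,0,0.015,0],[0,0,0.01,0],[0,0,0,0]]'| sed -n '2p;4p'
python3 -m pendant '[[0,0,0.01,0],[0,0,0.01,0],[0,0,0.01,0],[0,0,0.008,0],[0,0,0,0],[0,0,0,0]]'| sed -n '2p;4p'
python3 - <<'E'
from h import *
s=cam("scene"); i=s["img"][95:170,255:355]; cv2.imwrite("pics/g2.png",cv2.resize(i,(800,600),interpolation=cv2.INTER_CUBIC)[:,:,::-1])
p=r.read_state()["ee_pos"]; print(p,pix(s,p+[0,0,.034]),pix(s,p+[0,0,.023]))
E
```

```text
ee_pos: [0.4127, 0.2314, 0.3137]
ft_force: [-1.0, -0.2, 0.3]
ee_pos: [0.413, 0.2328, 0.2774]
ft_force: [-0.3, -0.0, -0.3]
[0.41325942 0.23297618 0.27796559] [305.7518008  122.88743852] [305.60652645 125.57257325]
```

View pics/g2.png

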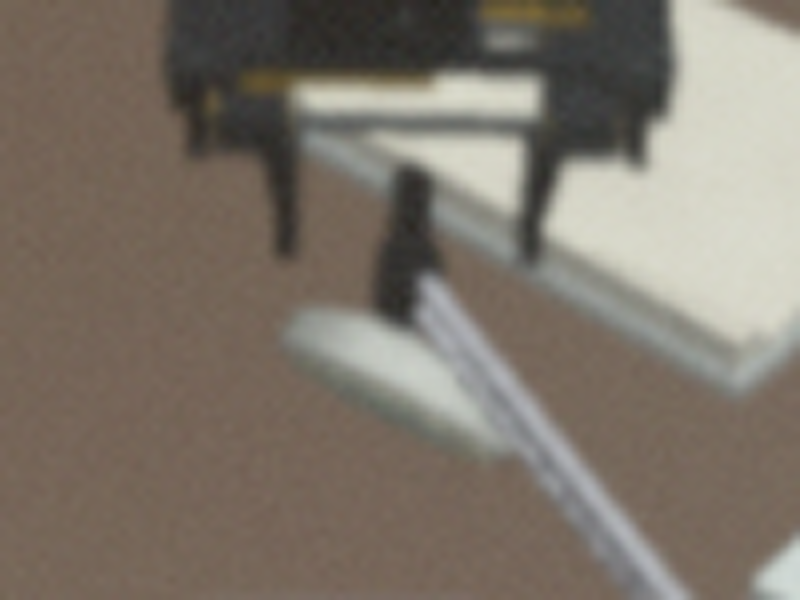

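```bash
python3 -m pendant '[[0,0,0,0],[0,0,0,0],[0,0,0,0],[0,0,0,0],[0,0,0,0],[0,0,0,0],[0,0,0,0],[0,0,0,0]]' 0 8
python3 - <<'E'
from h import *
s=r.read_state(); p=s["ee_pos"][:2]; Rt=R.from_quat(s["eef_rot"]).as_matrix()
piv=np.array([.6715,.1645]); v=p-piv; print(np.hypot(*v)); a0=np.arctan2(v[1],v[0]); rr=.270
# end: arm direction with head y'=0
d=piv-O[:2]; px,py=d@X[:2],d@Y[:2]; q=np.array([px-np.sqrt(rr**2-py**2),0]); T=O[:2]+q[0]*X[:2]; e=T-piv; a1=np.arctan2(e[1],e[0])%(2*np.pi); print("target",T,q,"swing",a1-a0)
n=32; rr0=np.hypot(*v); st=(a1-a0)/n
for k in range(1,n+1):
    R0=rr0; a=a0+k*st; t=piv+R0*np.array([np.cos(a),np.sin(a)]); dd=Rt.T@[*(t-p),0]; print(f"[{dd[0]:.4f},{dd[1]:.4f},0,{-st:.4f}]",end=",\n" if k in(1,2,n) else " "); p=t; Rt=Rt@R.from_rotvec([0,0,-st]).as_matrix()
E
```

```text
time: 27.25
ee_pos: [0.4132, 0.2329, 0.2778]
eef_rot: [0.373, 0.928, 0.0, -0.0]
ft_force: [-0.3, -0.3, -0.2]
width: 0.0419
grip_force: 0.0
0.2672054059964146
target [ 0.54794993 -0.07556939] [-0.11970847  0.        ] swing 1.3543613423498133
[-0.0057,-0.0098,0,-0.0423],
[-0.0057,-0.0098,0,-0.0423],
[-0.0057,-0.0098,0,-0.0423] [-0.0057,-0.0098,0,-0.0423] [-0.0057,-0.0098,0,-0.0423] [-0.0057,-0.0098,0,-0.0423] [-0.0057,-0.0098,0,-0.0423] [-0.0057,-0.0098,0,-0.0423] [-0.0057,-0.0098,0,-0.0423] [-0.0057,-0.0098,0,-0.0423] [-0.0057,-0.0098,0,-0.0423] [-0.0057,-0.0098,0,-0.0423] [-0.0057,-0.0098,0,-0.0423] [-0.0057,-0.0098,0,-0.0423] [-0.0057,-0.0098,0,-0.0423] [-0.0057,-0.0098,0,-0.0423] [-0.0057,-0.0098,0,-0.0423] [-0.0057,-0.0098,0,-0.0423] [-0.0057,-0.0098,0,-0.0423] [-0.0057,-0.0098,0,-0.0423] [-0.0057,-0.0098,0,-0.0423] [-0.0057,-0.0098,0,-0.0423] [-0.0057,-0.0098,0,-0.0423] [-0.0057,-0.0098,0,-0.0423] [-0.0057,-0.0098,0,-0.0423] [-0.0057,-0.0098,0,-0.0423] [-0.0057,-0.0098,0,-0.0423] [-0.0057,-0.0098,0,-0.0423] [-0.0057,-0.0098,0,-0.0423] [-0.0057,-0.0098,0,-0.0423] [-0.0057,-0.0098,0,-0.0423] [-0.0057,-0.0098,0,-0.0423],
```

```bash
python3 -m pendant '[[0,0,0,0],[0,0,0,0],[0,0,0,0],[0,0,0,0],[0,0,0,0],[0,0,0,0]]'
python3 -m pendant '[[-0.0028,-0.0049,0,-0.021],[-0.0057,-0.0098,0,-0.042],[-0.0057,-0.0098,0,-0.042],[-0.0057,-0.0098,0,-0.042]]'
```

```text
time: 27.75
ee_pos: [0.4136, 0.2329, 0.2778]
eef_rot: [0.373, 0.928, 0.0, 0.0]
ft_force: [3.6, 0.6, -0.6]
width: 0.0164
grip_force: 8.0
time: 28.08
ee_pos: [0.4063, 0.1939, 0.2778]
eef_rot: [0.303, 0.953, 0.001, 0.001]
ft_force: [6.4, 2.2, -2.6]
width: 0.0163
grip_force: 8.0
```

Gripped (16.4 mm) and moving with small force. Continue the sweep.

```bash
python3 -m pendant '[[-0.0057,-0.0098,0,-0.042],[-0.0057,-0.0098,0,-0.042],[-0.0057,-0.0098,0,-0.042],[-0.0057,-0.0098,0,-0.042],[-0.0057,-0.0098,0,-0.042],[-0.0057,-0.0098,0,-0.042],[-0.0057,-0.0098,0,-0.042],[-0.0057,-0.0098,0,-0.042]]'
python3 -c "
from h import *
s=r.read_state();p=s['ee_pos'][:2];print(np.hypot(*(p-[.6715,.1645])),s['joint_positions'].round(2))"
```

```text
time: 28.75
ee_pos: [0.4121, 0.1042, 0.2779]
eef_rot: [0.139, 0.99, 0.001, 0.001]
ft_force: [10.4, 6.2, -5.9]
width: 0.0166
grip_force: 8.0
0.26630587739313927 [-0.66 -0.17  0.26  1.83  0.04  1.47  0.89]
```

```bash
python3 -m pendant '[[-0.0075,-0.0088,0,-0.042],[-0.006,-0.0096,0,-0.042],[-0.006,-0.0096,0,-0.042],[-0.006,-0.0096,0,-0.042],[-0.006,-0.0096,0,-0.042],[-0.006,-0.0096,0,-0.042]]'
python3 -c "
from h import *
s=r.read_state();p=s['ee_pos'][:2];print(np.hypot(*(p-[.6715,.1645])),s['joint_positions'].round(2))"
```

```text
time: 29.25
ee_pos: [0.4365, 0.0411, 0.2777]
eef_rot: [0.014, 1.0, 0.0, -0.002]
ft_force: [-6.5, 0.4, 3.9]
width: 0.0163
grip_force: 8.0
0.2654285875704652 [-0.62 -0.15  0.38  1.8   0.05  1.48  1.3 ]
```

```bash
python3 -m pendant '[[-0.005,-0.0102,0,-0.042],[-0.0055,-0.0099,0,-0.042],[-0.0057,-0.0098,0,-0.042],[-0.0057,-0.0098,0,-0.042],[-0.0057,-0.0098,0,-0.042],[-0.0057,-0.0098,0,-0.042]]'
python3 -c "
from h import *
s=r.read_state();p=s['ee_pos'][:2];print(np.hypot(*(p-[.6715,.1645])),s['joint_positions'].round(2));togo(.548,-.0756)"
```

```text
time: 29.75
ee_pos: [0.4759, -0.0136, 0.2778]
eef_rot: [-0.113, 0.994, 0.001, 0.0]
ft_force: [3.0, 7.4, -1.6]
width: 0.0167
grip_force: 8.0
0.26453953778970735 [-0.58 -0.06  0.5   1.73  0.03  1.46  1.71]
tool shift [-0.0564 -0.0766 -0.0001] yaw(tool y) 103.0 pos [ 0.4759 -0.0136  0.2778] q [-0.58 -0.06  0.5   1.73  0.03  1.46  1.71]
```

```bash
python3 -m pendant '[[-0.0057,-0.0098,0,-0.042],[-0.0057,-0.0098,0,-0.042],[-0.0057,-0.0098,0,-0.042],[-0.0057,-0.0098,0,-0.042],[-0.0057,-0.0098,0,-0.042],[-0.0057,-0.0098,0,-0.042],[0,0,0,0]]'
python3 -c "
from h import *
s=r.read_state();p=s['ee_pos'][:2];print(np.hypot(*(p-[.6715,.1645])),s['joint_positions'].round(2));d=p-O[:2];print(d@X[:2],d@Y[:2])"
```

```text
time: 30.33
ee_pos: [0.5288, -0.0573, 0.2778]
eef_rot: [-0.238, 0.971, 0.001, 0.002]
ft_force: [8.3, 9.1, -1.8]
width: 0.0165
grip_force: 8.0
0.26372139586890003 [-0.51  0.08  0.58  1.61 -0.05  1.46  2.12]
-0.13685400126104622 0.020213018067255045
```

```bash
python3 -m pendant '[[-0.0068,-0.0092,0,-0.042],[-0.0062,-0.0096,0,-0.042],[0,0,0,0],[0,0,0,0]]'
python3 -c "
from h import *
s=r.read_state();p=s['ee_pos'][:2];print(s['joint_positions'].round(2));d=p-O[:2];print(d@X[:2],d@Y[:2])"
```

```text
time: 30.67
ee_pos: [0.5482, -0.0682, 0.2778]
eef_rot: [-0.277, 0.961, 0.001, 0.001]
ft_force: [7.0, 4.9, -0.7]
width: 0.0165
grip_force: 8.0
[-0.48  0.14  0.59  1.56 -0.08  1.47  2.24]
-0.11867960378901687 0.007262009721467779
```

```bash
python3 -m pendant '[[-0.0045,-0.0062,0,-0.025],[0,0,0,0],[0,0,0,0]]'
python3 -m pendant '[[0,0,0,0],[0,0,0,0],[0,0,0,0],[0,0,0,0],[0,0,0,0],[0,0,0,0],[0,0,0,0],[0,0,0,0]]' 1
python3 -m pendant '[[0,0,0,0],[0,0,0,0],[0,0,-0.02,0],[0,0,-0.03,0],[0,0,-0.03,0],[0,0,-0.03,0],[0,0,-0.03,0],[0,0,-0.03,0]]'
python3 -c "
from h import *
togo(.35,-.1)"
```

```text
time: 30.92
ee_pos: [0.5549, -0.0715, 0.2778]
eef_rot: [-0.288, 0.958, 0.0, 0.001]
ft_force: [4.9, 4.3, -1.1]
width: 0.0167
grip_force: 8.0
time: 31.58
ee_pos: [0.554, -0.073, 0.2777]
eef_rot: [-0.287, 0.958, 0.0, -0.0]
ft_force: [-0.6, -0.9, -0.6]
width: 0.0621
grip_force: 0.0
time: 32.25
ee_pos: [0.5537, -0.0729, 0.4493]
eef_rot: [-0.288, 0.958, 0.0, 0.0]
ft_force: [1.5, 0.5, 0.1]
width: 0.0868
grip_force: 0.0
tool shift [ 1.85e-01  8.96e-02 -1.00e-04] yaw(tool y) 123.4 pos [ 0.5537 -0.0729  0.4493] q [-0.44  0.2   0.63  1.15 -0.12  1.83  2.3 ]
```

```bash
python3 -m pendant '[[0.025,0.012,0,0],[0.025,0.012,0,0],[0.025,0.012,0,0],[0.025,0.012,0,0],[0.025,0.012,0,0],[0.015,0.012,0,0],[0,0,0,0]]'| sed -n '1,4p'
python3 - <<'E'
from h import *
c=cam("top");s=cam("scene"); print("door",door_ang(c),door_ang(s))
for n in("top","scene"):
    for t in["lamp_grip","lamp_arm","wash_bottle_mid","amber_bottle_mid","glove_box_mid","beaker_mid","petri_dish_mid","slide_box_mid","tweezers_mid"]:
        print(n,t,[(round(d["score"],2),np.round(d["bbox"]).tolist()) for d in r.outline_of(t,n)[:1]])
P=O-.1205*X
print("expected knob px",pix(c,P+[0,0,.331]),pix(s,P+[0,0,.309]),"head",pix(c,P+[0,0,.22]),pix(s,P+[0,0,.22]))
def dark(cc,ctr,h=14):
    u0,v0=(np.array(ctr)-h).astype(int); g=cc["img"][v0:v0+2*h,u0:u0+2*h].max(2)<75; n,l,st,ce=cv2.connectedComponentsWithStats(g.astype(np.uint8))
    for k in range(1,n):
        if st[k,4]>8: print((ce[k]+[u0,v0]).round(1),st[k]+[u0,v0,0,0,0])
dark(c,pix(c,P+[0,0,.331]));dark(s,pix(s,P+[0,0,.309]))
E
```

```text
time: 32.83
ee_pos: [0.3951, -0.0907, 0.449]
eef_rot: [-0.287, 0.958, 0.001, 0.002]
ft_force: [-0.1, -0.0, -0.9]
door ((np.float64(0.6602031394275162), np.float64(1.72)), 2462) ((np.float64(0.5478985232866338), np.float64(1.69)), 3977)
top lamp_grip [(0.89, [273.0, 195.0, 103.0, 70.0])]
top lamp_arm [(0.83, [274.0, 193.0, 106.0, 69.0])]
top wash_bottle_mid [(0.94, [431.0, 223.0, 32.0, 26.0])]
top amber_bottle_mid [(0.84, [400.0, 187.0, 31.0, 29.0])]
top glove_box_mid [(0.84, [133.0, 213.0, 77.0, 47.0])]
top beaker_mid [(0.72, [420.0, 254.0, 26.0, 22.0])]
top petri_dish_mid [(0.7, [234.0, 242.0, 27.0, 26.0])]
top slide_box_mid [(0.7, [308.0, 139.0, 31.0, 19.0])]
top tweezers_mid []
scene lamp_grip [(0.83, [300.0, 202.0, 113.0, 53.0])]
scene lamp_arm [(0.74, [301.0, 204.0, 111.0, 54.0])]
scene wash_bottle_mid [(0.65, [147.0, 318.0, 32.0, 53.0])]
scene amber_bottle_mid [(0.85, [205.0, 331.0, 27.0, 44.0])]
scene glove_box_mid [(0.74, [380.0, 170.0, 64.0, 66.0])]
scene beaker_mid [(0.7, [146.0, 296.0, 26.0, 28.0])]
scene petri_dish_mid [(0.61, [302.0, 206.0, 25.0, 14.0])]
scene slide_box_mid [(0.92, [318.0, 262.0, 37.0, 33.0])]
scene tweezers_mid [(0.4, [290.0, 172.0, 9.0, 4.0])]
expected knob px [309.1154967  216.56416418] [258.77418562 196.5473445 ] head [307.23416094 218.53854067] [259.91709216 216.54840316]
[308.3 216. ] [305 213   8   7  46]
[259.  201.6] [256 191   8  19 104]
```

```bash
python3 -c "
from bench import r
print(r.close_job())"
```

```text
the job is handed in; nothing more can be done
None
```

I handed the job in at about 34 s: the door stands open at about 1.7 rad, the lamp head hangs within about 3 mm of the middle of the opening, the gripper is clear, and every bystander I could detect is where it was. The first attempt to swing the door slid over its top edge because the tool's height reads about 34 mm low, so I touched the bench once to find that and swung the door on the second try.

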